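# Close, pin and squeeze a hinged vial clamp

### The arm

A 6-joint arm with a two-finger parallel gripper is mounted at the origin on a cart in front of the work surface, level with it; the furniture and walls round the work are solid. World frame = base frame: x ahead of the robot, y to its left, z up, the work surface at z = 0. Lengths are in m, angles in rad, forces in N, time in s.
With the tool pointing down it reaches from about 0.3 to 1 m from the base axis. Payload 5.1 kg.
Tool frame: the origin (TCP) lies on the centre line of the jaws, within the pads' length; the fingertips stand 17 mm ahead of it and the grasp point (between the pads) lies 2 mm behind it; x points along the fingers, y is the direction in which the jaws open and shut, and the axes are right-handed (so a half turn about x gives the same grasp; the last joint's range is limited). The gripper opens to 95 mm and grips with 3 to 60 N. Pads are 20 mm wide; open, the fingers measure 119 mm over their backs; the gripper's body (75 mm by 180 mm) begins 59 mm behind the grasp point.
Start: joints at [1.132, 0.124, 1.65, -0, 1.367, -0.083], TCP at [0.226, 0.609, 0.232] pointing down, gripper open.
Joint ranges: [-2.61, 2.61], [-1.02, 2.33], [0.03, 2.71], [-1.35, 4.49], [0.32, 2.68], [-2.91, 2.91]. Speed limits (rad/s): [2.57, 2.57, 3.14, 3.14, 3.14, 3.14].

### API

Orientations are given as a 3x3 rotation matrix whose columns are the frame's x, y, z axes.
In Python, from rig import arm, eyes gives the robot as it stands.
- The arm moves only by the tool send_rows, never from a script. Its argument "moves" is text: rows parted by semicolons, each of 7 numbers parted by spaces: the opening, from 0 (shut) to 1 (fully open), then the shift along the tool's x, y, z in m, then the turn, a rotation vector about the tool's x, y, z in degrees. A call has 1 to 12 rows; each row is the pose to reach, as a shift and turn from the pose measured when the call began, along the tool's axes at that moment; what a row does not reach only later rows make up. A row lasts 1/10 s, in which the tool goes at most 50 mm and 8.59 degrees, less where a joint would pass 70% of its speed; a pose out of reach is approached as far as the arm can. A call with a gripper value outside its range is refused whole. The fingers move at their own pace and stop on an object; the grip force is fixed at half the most. Time passes only in rows, so rows that repeat a pose let the fingers close. It gives the time, the measured TCP pose, the force and the opening at its end, in the units of the state.
- arm.sense(): the state, without advancing time (a new reading comes with each control period).
- eyes.get_image(name): name is "scene" or "top" or "wrist"; returns a dict with "color" (480x640x3 uint8, red, green, blue), "z_map" (480x640 float32, m along the optical axis (not along the pixel's ray), 0 where there is no reading), "intrinsics" (3x3 intrinsics, pixels), "extrinsics" (4x4, takes a point from camera to world coordinates). Camera axes: x right, y down, z forward; pixel columns grow to the right and rows downward; lengths in m; the calibration is good to about 2 mm. A picture is of the moment at which its call begins.
- arm.sign_off(): hands the job in, once; it reports no verdict.
The state is a dict: "t": time; "qpos": joint angles; "joint_vel": joint speeds; "joint_efforts": joint torques, N m; "tcp_pos": TCP position; "eef_rot": TCP orientation; "force": force on the tool from outside, world axes, zero at the start; "torque": the same for the moment, N m; "finger_gap": finger opening in m.
Only numpy, scipy, OpenCV 4.12 (cv2) and the standard library are available. Lean on these libraries where they do the work, as an engineer would, in place of code of your own. Each camera call takes 0.05 s, during which the arm holds its last target. There are 200 camera calls.

### The job

Swing the hinged half of the vial clamp fully shut round the standing vial, then take the slender lock pin from its stand and push it down through the lined-up holes of the three lugs until its collar sits on the top lug. Let go of the pin, then grip the two closed halves between the fingers, one finger on the flat outer face of each half, and finish while still squeezing them firmly together - do not let go at the end. Keep the vial standing in the clamp, and leave the thick pin, the two dropper bottles and the timer alone.

Things in the scene. Friction and masses are not known exactly. Their poses are not given: they have to be found in the camera images.
- riser: Fixed light grey platform 350 x 480 x 45 mm on which everything of the task stands; origin under its centre, its top 45 mm above the worktop.
- vial_clamp: Two-part aluminium clamp on a fixed grey base plate (x -33 to 57, y +-80 mm, 10 high; screws to 14). Origin on the platform under the line where the halves meet. Shut, the halves meet at x = 0 and together span x +-20, y -34 to +45, z 11 to 44 mm; upright vial bore at y +5. Hinge (vertical) at the +y end, pin lugs (28 wide, y -67 to -33) at the -y end. The -x half swings.
- swing_face (a point): Point on the outer face of the swinging half (20 mm thick, z 11 to 44 mm), half-way up, 70 mm from the hinge axis along the half; a good place to push. Its x points from the outer to the inner face, its y back along the half to the hinge; the block ends 89 mm from the axis. Its one lug (z 24 to 34, 12 mm hole 105 mm from the axis, end at 122 mm) goes between the fixed lugs when shut.
- clamp_swing (a joint): Opening angle of the swinging half: 0 = shut against its stop (all three holes in line), positive = swung open toward the clamp's -x; turns freely up to 1.5 rad. Stiff hinge (about 0.12 N m of friction): it stays where it is left.
- clamp_hinge (a point): Point on the vertical hinge axis, half-way up the halves (27.5 mm above the platform); at x 0, y +55 mm in the clamp's frame.
- pin_hole (a point): Centre of the mouth of the pin hole, on the top face of the upper lug, 44 mm above the platform; at x 0, y -50 mm in the clamp's frame. Hole 12 mm wide, through three lugs: fixed z 36 to 44, swinging 24 to 34, fixed 14 to 22 mm.
- lock_pin_mid (a point): Centre (half-way up) of the slender steel lock pin, z toward its knob. 63 mm long: 9 mm shaft tapering over its last 8 mm to a 3 mm tip 31.5 mm below this point; collar 22 mm wide, 0.5 to 3.5 mm above this point; dark ridged knob 16 mm wide, 3.5 to 31.5 mm above this point. About 60 g. Starts upright in its stand. When home in the clamp this point is 0.5 mm below pin_hole.
- lock_pin_stand: Fixed white block 44 x 44 x 40 mm (foot 56 x 56 x 6 mm) with a hole (11 mm wide, 36 mm deep) where the lock pin stands; origin under its centre on the platform. The two stands may have changed places.
- thick_pin_mid (a point): Centre of the thick pin, which does not fit the clamp: shaft 14 mm, collar 30 mm, knob 24 mm wide, heights as the lock pin; stands in a like stand. Leave alone.
- thick_pin_stand: The thick pin's fixed white stand, 44 x 44 x 40 mm (foot 56 x 56 x 6 mm), origin under its centre.
- sample_vial: Screw-cap vial, 20 mm wide, 55 mm tall, standing upright on the base plate in the clamp's bore, its top 65 mm above the platform; origin at the centre of its underside. About 20 g, loose.
- vial_seat (a point): Where the centre of the vial's underside belongs: on the base plate in the middle of the bore.
- dropper_white: Dropper bottle, 31 mm wide, 72 mm tall, origin at its underside; bystander.
- dropper_blue: Dropper bottle, 31 mm wide, 70 mm tall, origin at its underside; bystander.
- bench_timer: Flat bench timer 56 x 66 x 18 mm, origin at its underside; bystander.

How it is judged:
By the outcome, as a careful person would: the job done as asked, in the order asked, and still so for the second after the job is handed in, while the arm keeps its last pose, push and grip.
It also fails if it takes over 64 s, if anything falls off the work surface, if the arm or the gripper's body presses on something with over 40 N, if the wrist force passes 120 N, or if a joint passes its speed limit or range.

## Working session

There is one attempt and no reset: what is moved stays moved. The work goes in short steps, Python scripts to look and compute and a tool call to move; the robot and the scene stay as the last step left them, time stands still between calls to the robot, and variables do not carry over. Pictures are saved under pics/ and viewed, about 8 in all and at most 12, crops included, and the job is handed in when it is done.

Besides the shell and the picture viewer there is one more tool, called after ">>>" as name(argument=value, ...), one argument or row to a line, values as JSON. send_rows: Moves the arm, as the interface text tells. Its arguments: {"type":"object","properties":{"moves":{"type":"string"}},"required":["moves"]}

```bash
ls; mkdir -p pics; cat > h.py <<'E'
import numpy as np, cv2
from rig import arm, eyes
def grab(n,save=None):
    d=eyes.get_image(n)
    if save: cv2.imwrite(f'pics/{save}.png',cv2.cvtColor(d['color'],cv2.COLOR_RGB2BGR))
    return d
def cloud(d):
    K=d['intrinsics'];z=d['z_map'];v,u=np.mgrid[:480,:640]
    p=np.stack([(u-K[0,2])/K[0,0]*z,(v-K[1,2])/K[1,1]*z,z],-1)
    T=d['extrinsics'];P=p@T[:3,:3].T+T[:3,3];P[z==0]=np.nan
    return P
def ray(d,u,v,h):
    K=d['intrinsics'];T=d['extrinsics']
    r=T[:3,:3]@np.array([(u-K[0,2])/K[0,0],(v-K[1,2])/K[1,1],1]);o=T[:3,3]
    return o+r*(h-o[2])/r[2]
def tool(p):
    s=arm.sense();return np.array(s['eef_rot']).T@(np.array(p)-np.array(s['tcp_pos']))
E
python3 - <<'E'
from h import *
for n in ('top','scene'):
    d=grab(n,n+'0'); np.savez(f'{n}0.npz',**d); print(n,d['extrinsics'].round(3).tolist(),d['intrinsics'].round(1).tolist())
s=arm.sense();print(s)
E
```

```text
pics
top [[0.017, -0.977, 0.213, 0.342], [-1.0, -0.018, -0.0, -0.086], [0.004, -0.213, -0.977, 0.975], [0.0, 0.0, 0.0, 1.0]] [[539.4, 0.0, 328.4], [0.0, 539.4, 242.3], [0.0, 0.0, 1.0]]
scene [[0.718, -0.468, 0.515, 0.025], [-0.696, -0.488, 0.526, -0.593], [0.005, -0.736, -0.677, 0.722], [0.0, 0.0, 0.0, 1.0]] [[624.1, 0.0, 320.4], [0.0, 624.1, 246.5], [0.0, 0.0, 1.0]]
{'t': 0.1, 'qpos': array([ 1.13241743e+00,  1.24427961e-01,  1.65151051e+00,  2.06136416e-05,
        1.36751226e+00, -8.25910598e-02]), 'joint_vel': array([ 0.00042768, -0.00331682, -0.00339948, -0.0018153 , -0.00131562,
        0.00116174]), 'joint_efforts': array([-4.75163665e-05, -4.18877649e+01, -3.61095965e+01,  7.77366757e-02,
        4.61557636e-02, -6.59273110e-05]), 'tcp_pos': array([0.22619966, 0.60879366, 0.23053358]), 'eef_rot': array([[-8.06982019e-04,  3.48332145e-01,  9.37370826e-01],
       [-1.67380896e-03,  9.37369348e-01, -3.48333037e-01],
       [-9.99998274e-01, -1.85007819e-03, -1.73398743e-04]]), 'force': array([ 0.57569708, -0.51938513,  0.58732613]), 'torque': array([0.00844605, 0.02804676, 0.01757604]), 'finger_gap': 0.09482538609644077}
```

View pics/top0.png

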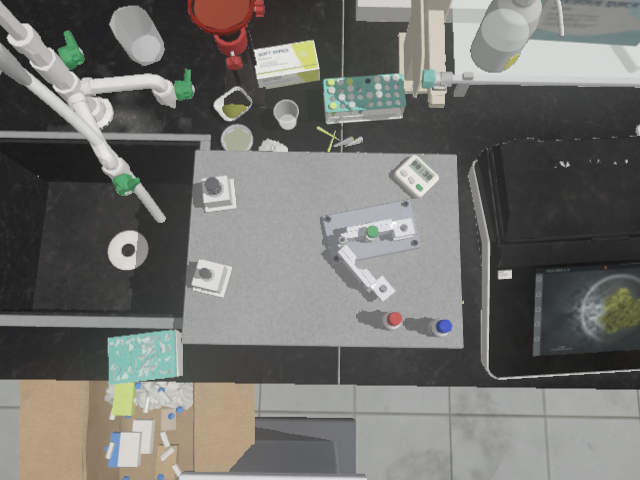

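View pics/scene0.png

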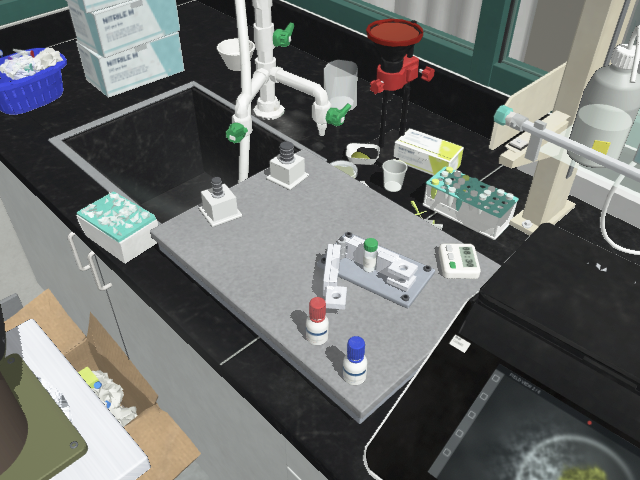

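The top view shows the stands at about (218,193) and (211,278). The clamp base runs from (322,218) to (418,245), with the hinge at about (345,237), the fixed lug hole at about (403,227) and the swinging half ending at about (385,290). The droppers are at (394,320) and (442,326), and the timer is at (415,176).

```bash
python3 - <<'E'
from h import *
d=dict(np.load('top0.npz'));s=dict(np.load('scene0.npz'))
c=cv2.cvtColor(d['color'],cv2.COLOR_RGB2BGR)
a=cv2.resize(c[160:340,310:460],None,fx=3.3,fy=3.3,interpolation=3)
b=cv2.resize(c[160:310,185:245],None,fx=3.3,fy=3.3,interpolation=3)
o=np.zeros((600,800,3),np.uint8);o[:a.shape[0],:a.shape[1]]=a[:600];o[:b.shape[0],520:520+b.shape[1]]=b;cv2.imwrite('pics/crop1.png',o)
P=cloud(d);Q=cloud(s)
# knobs: pts above z .125 over the stand area, both views
for n,C in (('top',P),('scene',Q)):
    m=(C[...,2]>.098)&(C[...,2]<.20)&(C[...,0]>.2)&(C[...,0]<.75)&(abs(C[...,1])<.35)
    k,l,st,ce=cv2.connectedComponentsWithStats(m.astype(np.uint8))
    for i in range(1,k):
        if st[i,4]>8:
            q=C[l==i];print(n,ce[i].round(1),st[i,4],np.median(q,0).round(4),np.nanmax(q[:,2]).round(4),np.ptp(q,0).round(3))
hsv=cv2.cvtColor(d['color'],cv2.COLOR_RGB2HSV)
g=(hsv[...,1]>120)&(abs(hsv[...,0].astype(int)-65)<20);g[:200]=0;g[260:]=0;g[:,:320]=0;g[:,430:]=0
v,u=np.nonzero(g);print('vial top',u.mean(),v.mean(),ray(d,u.mean(),v.mean(),.110))
print('riser z',np.nanmedian(P[300:330,210:300,2]))
E
```

```text
top [ 84.8 128.6] 1274 [0.7116 0.321  0.1281] 0.1999 [0.085 0.063 0.102]
top [487.5 207.2] 2939 [ 0.5949 -0.342   0.1359] 0.1974 [0.25  0.023 0.099]
top [212.5 185. ] 208 [0.6232 0.1082 0.1161] 0.1209 [0.024 0.023 0.023]
top [372.1 231.6] 124 [ 0.5491 -0.1583  0.1105] 0.1149 [0.019 0.02  0.017]
top [204.7 273. ] 104 [0.4746 0.1113 0.1157] 0.12 [0.016 0.016 0.022]
top [394.5 318.6] 162 [ 0.407  -0.1934  0.1164] 0.1211 [0.021 0.021 0.022]
top [444.3 326. ] 165 [ 0.3971 -0.2722  0.1145] 0.1186 [0.022 0.02  0.019]
scene [246.4  75.8] 856 [0.7114 0.3188 0.1297] 0.1998 [0.087 0.067 0.102]
scene [286.4 149. ] 196 [0.621  0.1027 0.1122] 0.1187 [0.025 0.024 0.021]
scene [216.6 183.5] 128 [0.4728 0.1067 0.1115] 0.1189 [0.016 0.019 0.021]
scene [370.5 244.7] 170 [ 0.5468 -0.1632  0.1089] 0.1128 [0.021 0.02  0.015]
scene [452.6 323.2] 416 [ 0.4995 -0.3465  0.1309] 0.1465 [0.128 0.013 0.048]
scene [317.1 306.8] 299 [ 0.4038 -0.2     0.1149] 0.1192 [0.021 0.022 0.021]
scene [355.6 346.4] 324 [ 0.3934 -0.2788  0.1136] 0.1175 [0.023 0.021 0.019]
vial top nan nan [nan nan nan]
riser z 0.04569289930999454<stdin>:17: RuntimeWarning: Mean of empty slice.
  ret = ret.dtype.type(ret / rcount)
```

View pics/crop1.png

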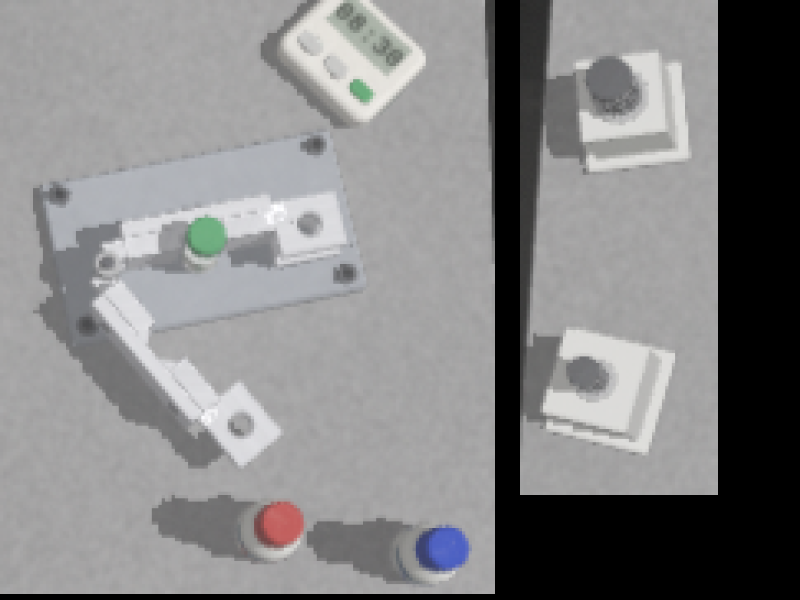

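```bash
python3 - <<'E'
from h import *
d=dict(np.load('top0.npz'));s=dict(np.load('scene0.npz'))
f=lambda x,y,h:ray(d,310+x/3.3,160+y/3.3,h)
H=f(310,222,.089);G=f(108,262,.089);L=f(241,425,.079)
sc=[f(x,y,.057) for x,y in((58,193),(315,144),(88,325),(346,273))]
for n,p in zip('H G L s s s s'.split(),[H,G,L]+sc):print(n,p.round(4))
print('hinge-hole',np.linalg.norm((H-G)[:2]),'hinge-swing hole',np.linalg.norm((L-G)[:2]))
v=G-H;print('yaw (y-axis from world y) by holes',np.degrees(np.arctan2(-v[0],v[1])))
v=sc[0]-sc[1]+sc[2]-sc[3];print('by screws',np.degrees(np.arctan2(-v[0],v[1])))
w=L-G;print('open',np.degrees(np.arctan2(w[1],w[0])-np.arctan2((H-G)[1],(H-G)[0])))
P=cloud(d);print(P[227,407],P[288,388],P[278,211])
print(ray(d,(185+(585-520)/3.3),160+372/3.3,.121), ray(s,216.5,180,.121))
print(tool([.4737,.109,.2]))
E
```

```text
H [ 0.563 -0.214  0.089]
G [ 0.5401 -0.1107  0.089 ]
L [ 0.4592 -0.1792  0.079 ]
s [ 0.5845 -0.0845  0.057 ]
s [ 0.6142 -0.2219  0.057 ]
s [ 0.5133 -0.1015  0.057 ]
s [ 0.5436 -0.2373  0.057 ]
hinge-hole 0.10581369667710508 hinge-swing hole 0.10608644864290792
yaw (y-axis from world y) by holes 12.494618379614952
by screws 12.398608316209893
open -62.2675734374747
[ 0.56367775 -0.21925535  0.08872492] [ 0.46013883 -0.18712722  0.08262686] [0.47078001 0.10664029 0.08854249]
[0.47437499 0.11017739 0.121     ] [0.47105451 0.10317201 0.121     ]
[ 0.03117036 -0.38222244  0.40609954]
```

```bash
cat >> h.py <<'E'
def rows(tg,g):
    """tg: list of (x,y,z,psi_deg) tool-down targets -> move rows"""
    from scipy.spatial.transform import Rotation as R
    s=arm.sense();R0=np.array(s['eef_rot']);p0=np.array(s['tcp_pos']);out=[]
    for x,y,z,ps in tg:
        a=np.radians(ps);Y=np.array([np.cos(a),np.sin(a),0]);X=np.array([0,0,-1.]);T=np.stack([X,Y,np.cross(X,Y)],1)
        sh=R0.T@(np.array([x,y,z])-p0);rv=np.degrees(R.from_matrix(R0.T@T).as_rotvec())
        out.append(f'{g} '+' '.join(f'{q:.4f}' for q in sh)+' '+' '.join(f'{q:.1f}' for q in rv))
    print('; '.join(out))
G0=np.array([.540,-.111]);YAW=12.5
def cl(xc,yc,th=0,G=None,yaw=YAW):
    """clamp-frame point (relative to hinge axis), swung open by th deg"""
    G=G0 if G is None else G
    a=np.radians(yaw-th);return G+np.array([[np.cos(a),-np.sin(a)],[np.sin(a),np.cos(a)]])@np.array([xc,yc])
E
python3 - <<'E'
from h import *
for n in('top','scene'):
    P=cloud(dict(np.load(n+'0.npz')));r=np.hypot(P[...,0],P[...,1])
    m=(P[...,2]>.15)&(r<.8)&(P[...,0]>0)&(P[...,1]<.75)
    q=P[m];
    for a in np.unique((q[:,:2]/.05).round(),axis=0):
        k=((q[:,:2]/.05).round()==a).all(1);print(n,(a*.05).round(2),k.sum(),q[k,2].min().round(2),q[k,2].max().round(2))
p=cl(-.02-.012-.03,-.075,62);print(p)
rows([(p[0],p[1],.23,-49.5)],0)
E
```

```text
top [ 0.5  -0.55] 16 0.15 0.15
top [ 0.5 -0.5] 81 0.15 0.16
top [ 0.5  -0.45] 185 0.15 0.16
top [ 0.5 -0.4] 300 0.15 0.18
top [ 0.5  -0.35] 180 0.15 0.18
top [ 0.55 -0.55] 859 0.15 0.2
top [ 0.55 -0.5 ] 1233 0.15 0.2
top [ 0.55 -0.45] 1202 0.15 0.2
top [ 0.55 -0.4 ] 1181 0.16 0.2
top [ 0.55 -0.35] 885 0.15 0.2
top [ 0.6  -0.55] 187 0.19 0.2
top [ 0.6 -0.5] 929 0.19 0.2
top [ 0.6  -0.45] 1039 0.19 0.2
top [ 0.6 -0.4] 1041 0.19 0.2
top [ 0.6  -0.35] 952 0.15 0.2
top [ 0.65 -0.5 ] 91 0.19 0.2
top [ 0.65 -0.45] 723 0.19 0.2
top [ 0.65 -0.4 ] 995 0.19 0.2
top [ 0.65 -0.35] 968 0.15 0.2
top [ 0.7  -0.45] 1 0.2 0.2
top [ 0.7 -0.4] 95 0.16 0.2
top [ 0.7  -0.35] 16 0.15 0.17
top [ 0.7  -0.25] 57 0.21 0.28
top [ 0.7 -0.2] 23 0.27 0.28
top [0.7 0.3] 561 0.15 0.38
top [0.7  0.35] 389 0.15 0.36
top [ 0.75 -0.3 ] 396 0.23 0.29
top [ 0.75 -0.25] 834 0.2 0.29
top [ 0.75 -0.2 ] 416 0.21 0.29
top [0.75 0.35] 12 0.16 0.18
scene [ 0.05 -0.05] 84 0.17 0.19
scene [ 0.1  -0.05] 110 0.17 0.19
scene [ 0.1 -0. ] 75 0.17 0.19
scene [ 0.5  -0.55] 48 0.15 0.15
scene [ 0.5 -0.5] 225 0.15 0.16
scene [ 0.5  -0.45] 
[... 290 characters left out ...]
.6  -0.45] 1323 0.19 0.2
scene [ 0.6 -0.4] 1188 0.19 0.2
scene [ 0.6  -0.35] 444 0.19 0.2
scene [ 0.65 -0.5 ] 121 0.19 0.2
scene [ 0.65 -0.45] 860 0.19 0.2
scene [ 0.65 -0.4 ] 1080 0.19 0.2
scene [ 0.65 -0.35] 447 0.17 0.2
scene [ 0.7  -0.45] 5 0.19 0.2
scene [ 0.7 -0.4] 24 0.19 0.2
scene [ 0.7  -0.35] 1 0.19 0.19
scene [ 0.7  -0.25] 115 0.21 0.28
scene [ 0.7 -0.2] 21 0.27 0.28
scene [0.7 0.3] 54 0.15 0.17
scene [0.7  0.35] 147 0.15 0.19
scene [ 0.75 -0.35] 7 0.27 0.28
scene [ 0.75 -0.3 ] 689 0.23 0.29
scene [ 0.75 -0.25] 1051 0.2 0.29
scene [ 0.75 -0.2 ] 470 0.21 0.29
scene [0.75 0.3 ] 1 0.16 0.16
scene [0.75 0.35] 13 0.16 0.19
[ 0.44270377 -0.11256343]
0 0.0016 -0.6008 0.4542 119.1 0.1 0.1
```

>>> send_rows(
  moves="0 0 -0.6 0.454 119 0 0;0 0 -0.6 0.454 119 0 0;0 0 -0.6 0.454 119 0 0;0 0 -0.6 0.454 119 0 0;0 0 -0.6 0.454 119 0 0;0 0 -0.6 0.454 119 0 0;0 0 -0.6 0.454 119 0 0;0 0 -0.6 0.454 119 0 0;0 0 -0.6 0.454 119 0 0;0 0 -0.6 0.454 119 0 0;0 0 -0.6 0.454 119 0 0;0 0 -0.6 0.454 119 0 0",
)

```text
t: 1.3
tcp_pos: [0.3987, 0.0326, 0.2314]
eef_rot: [[0.0, 0.83, -0.557], [-0.002, -0.557, -0.83], [-1.0, 0.001, 0.001]]
force: [1.2, -0.8, 0.1]
finger_gap: 0.0044
```

```bash
python3 - <<'E'
from h import *
p=cl(-.02-.012-.03,-.075,62)
rows([(p[0],p[1],.23,-49.5)],0)
E
```

```text
0 0.0017 0.1174 0.0960 15.6 0.1 -0.1
```

>>> send_rows(
  moves="0 0.0 0.117 0.096 15.6 0 0;0 0.0 0.117 0.096 15.6 0 0;0 0.0 0.117 0.096 15.6 0 0;0 0.0 0.117 0.096 15.6 0 0;0 0.0 0.117 0.096 15.6 0 0",
)

```text
t: 1.8
tcp_pos: [0.442, -0.1132, 0.231]
eef_rot: [[-0.001, 0.648, -0.762], [-0.0, -0.762, -0.648], [-1.0, -0.0, 0.001]]
force: [-0.3, -0.7, -0.0]
finger_gap: 0.0002
```

```bash
python3 - <<'E'
from h import *
d=grab('wrist','w1');np.savez('w1.npz',**d);print(arm.sense()['tcp_pos'],d['extrinsics'].round(3).tolist())
E
```

```text
[ 0.44192706 -0.11212511  0.23105923] [[0.647, -0.729, -0.223, 0.505], [-0.762, -0.619, -0.19, -0.059], [0.001, 0.293, -0.956, 0.385], [0.0, 0.0, 0.0, 1.0]]
```

View pics/w1.png

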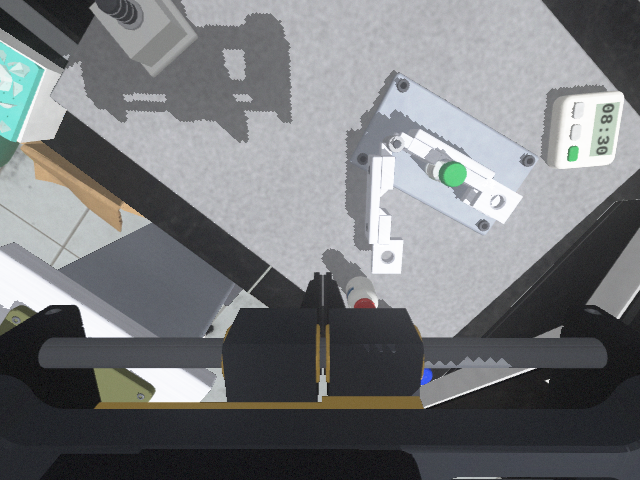

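The wrist view shows the hinge pin at (395,144), the fixed-lug hole at (498,202), the swing-lug hole at (387,256) and the base screws at (403,85), (529,160), (362,158) and (483,225).

```bash
python3 - <<'E'
from h import *
d=dict(np.load('w1.npz'));f=lambda u,v,h:ray(d,u,v,h)
H=f(498,202,.089);G=f(395,144,.089);L=f(387,256,.079)
sc=[f(u,v,.059) for u,v in((403,85),(529,160),(362,158),(483,225))]
for n,p in zip('H G L s s s s'.split(),[H,G,L]+sc):print(n,p.round(4))
print(np.linalg.norm((H-G)[:2]),np.linalg.norm((L-G)[:2]))
for v in(G-H,sc[0]-sc[1]+sc[2]-sc[3]):print('yaw',np.degrees(np.arctan2(-v[0],v[1])))
c=np.mean(sc,0)[:2];a=np.radians(12.5);print('hinge from screws',c+np.array([[np.cos(a),-np.sin(a)],[np.sin(a),np.cos(a)]])@[-.012,.055])
w=L-G;v=H-G;print('open',np.degrees(np.arctan2(w[1],w[0])-np.arctan2(v[1],v[0])))
P=cloud(d);print('bot',[P[i,j].round(4) for i,j in((206,480),(265,378),(305,362))])
E
```

```text
H [ 0.5634 -0.2156  0.089 ]
G [ 0.5398 -0.1109  0.089 ]
L [ 0.4606 -0.1794  0.079 ]
s [ 0.5844 -0.0864  0.059 ]
s [ 0.615  -0.2231  0.059 ]
s [ 0.5139 -0.1012  0.059 ]
s [ 0.544  -0.2378  0.059 ]
0.10734567450885936 0.10466532203497987
yaw 12.674509549357213
yaw 12.51605598607255
hinge from screws [ 0.54073597 -0.11101595]
open -61.81569955848226
bot [array([ 0.5503, -0.2055,  0.0903]), array([ 0.4483, -0.1789,  0.0794]), array([ 0.4135, -0.186 ,  0.1024])]
```

```bash
python3 - <<'E'
from h import *
T=lambda th,off,z:(*cl(-.032-off,-.075,th),z,YAW-th)
rows([T(62,.03,.083),T(62,.006,.083)],0)
s=arm.sense()
for th in (60,55,50,45,40,35,30,25,20,15,10,5):rows([T(th,-.0005,.083)],0)
E
```

```text
0 0.1481 0.0009 -0.0005 -0.0 0.1 0.0; 0 0.1480 0.0249 -0.0005 -0.0 0.1 0.0
0 0.1480 0.0340 0.0006 -2.0 0.1 0.0
0 0.1480 0.0408 0.0028 -7.0 0.1 0.0
0 0.1480 0.0477 0.0044 -12.0 0.1 0.0
0 0.1480 0.0547 0.0054 -17.0 0.1 0.0
0 0.1480 0.0618 0.0058 -22.0 0.1 0.0
0 0.1480 0.0689 0.0056 -27.0 0.1 0.0
0 0.1480 0.0759 0.0048 -32.0 0.1 0.0
0 0.1480 0.0829 0.0033 -37.0 0.1 0.0
0 0.1480 0.0897 0.0013 -42.0 0.1 0.0
0 0.1480 0.0963 -0.0013 -47.0 0.1 0.0
0 0.1480 0.1026 -0.0045 -52.0 0.1 0.0
0 0.1480 0.1086 -0.0082 -57.0 0.1 0.1
```

>>> send_rows(
  moves="0 0.05 0 0 0 0 0;0 0.1 0 0 0 0 0;0 0.148 0 0 0 0 0;0 0.148 0 0 0 0 0;0 0.148 0.012 0 0 0 0;0 0.148 0.025 0 0 0 0",
)

```text
t: 2.45
tcp_pos: [0.4609, -0.1319, 0.0865]
eef_rot: [[0.004, 0.651, -0.759], [-0.003, -0.759, -0.651], [-1.0, 0.005, -0.002]]
force: [1.2, -0.3, 1.0]
finger_gap: 0.0001
```

```bash
python3 - <<'E'
from h import *
T=lambda th,off,z:(*cl(-.032-off,-.075,th),z,YAW-th)
for th in (58,53,48,43,38,33,28,23,18,13,8,4):rows([T(th,-.0005,.083)],0)
E
```

```text
0 0.0036 0.0093 0.0033 -3.9 -0.1 -0.3
0 0.0036 0.0161 0.0053 -8.9 -0.1 -0.3
0 0.0036 0.0230 0.0067 -13.9 -0.1 -0.3
0 0.0036 0.0301 0.0074 -18.9 -0.0 -0.3
0 0.0037 0.0372 0.0076 -23.9 -0.0 -0.3
0 0.0037 0.0443 0.0072 -28.9 -0.0 -0.3
0 0.0038 0.0513 0.0061 -33.9 -0.0 -0.3
0 0.0038 0.0582 0.0044 -38.9 0.0 -0.3
0 0.0038 0.0649 0.0022 -43.9 0.0 -0.3
0 0.0039 0.0714 -0.0007 -48.9 0.0 -0.3
0 0.0039 0.0776 -0.0041 -53.9 0.0 -0.3
0 0.0039 0.0824 -0.0072 -57.9 0.1 -0.3
```

>>> send_rows(
  moves="0 0.003 0.0093 0.0033 -3.9 0 0;0 0.003 0.0161 0.0053 -8.9 0 0;0 0.003 0.023 0.0067 -13.9 0 0;0 0.003 0.03 0.0074 -18.9 0 0;0 0.003 0.0372 0.0076 -23.9 0 0;0 0.003 0.0443 0.0072 -28.9 0 0;0 0.003 0.0513 0.0061 -33.9 0 0;0 0.003 0.058 0.0044 -38.9 0 0;0 0.003 0.065 0.0022 -43.9 0 0;0 0.003 0.0714 -0.0007 -48.9 0 0;0 0.003 0.0776 -0.004 -53.9 0 0;0 0.003 0.0824 -0.007 -57.9 0 0",
)

```text
t: 3.65
tcp_pos: [0.5226, -0.1916, 0.0877]
eef_rot: [[0.009, 0.989, 0.15], [-0.005, 0.15, -0.989], [-1.0, 0.008, 0.006]]
force: [-1.7, 1.1, -0.6]
finger_gap: 0.0008
```

```bash
python3 - <<'E'
from h import *
T=lambda th,off,z:(*cl(-.032-off,-.075,th),z,YAW-th)
for th in (4,2,0):rows([T(th,-.0005,.083)],0)
for o in(-.0015,-.003,.03):rows([T(0,o,.083)],0)
print(arm.sense()['force'])
E
```

```text
0 0.0046 -0.0024 -0.0022 0.2 0.3 -0.5
0 0.0047 0.0002 -0.0011 -1.8 0.4 -0.5
0 0.0047 0.0029 -0.0002 -3.8 0.4 -0.5
0 0.0047 0.0039 -0.0002 -3.8 0.4 -0.5
0 0.0047 0.0054 -0.0003 -3.8 0.4 -0.5
0 0.0045 -0.0275 0.0019 -3.8 0.4 -0.5
[-1.73391598  1.09666835 -0.5678781 ]
```

>>> send_rows(
  moves="0 0.003 0.001 -0.001 -2 0 0;0 0.003 0.003 0 -3.8 0 0;0 0.003 0.0045 0 -3.8 0 0;0 0.003 0.006 0 -3.8 0 0;0 0.003 0.007 0 -3.8 0 0",
)

```text
t: 4.15
tcp_pos: [0.5302, -0.1925, 0.0877]
eef_rot: [[0.009, 0.976, 0.216], [-0.008, 0.216, -0.976], [-1.0, 0.007, 0.01]]
force: [-9.7, -3.8, 9.1]
finger_gap: 0.0003
```

>>> send_rows(
  moves="0 0 -0.015 0 0 0 0;0 0 -0.03 0 0 0 0;0 -0.05 -0.03 0 0 0 0;0 -0.1 -0.03 0 0 0 0;0.5 -0.125 -0.03 0 0 0 0",
)

```text
t: 4.65
tcp_pos: [0.5006, -0.1989, 0.2177]
eef_rot: [[0.016, 0.977, 0.215], [-0.011, 0.215, -0.977], [-1.0, 0.013, 0.014]]
force: [0.4, -0.4, 0.9]
finger_gap: 0.0046
```

```bash
python3 - <<'E'
from h import *
d=grab('top','top2');c=cv2.imread('pics/top2.png');cv2.imwrite('pics/top2c.png',cv2.resize(c[170:330,300:470],None,fx=3.3,fy=3.3,interpolation=3))
d=grab('wrist','w2');np.savez('w2.npz',**d)
print(arm.sense()['tcp_pos']);rows([(.4745,.1105,.2,12.5)],.5)
E
```

```text
[ 0.50163791 -0.19934051  0.21855113]
0.5 0.0140 0.0399 -0.3087 -0.1 1.0 -0.9
```

View pics/w2.png

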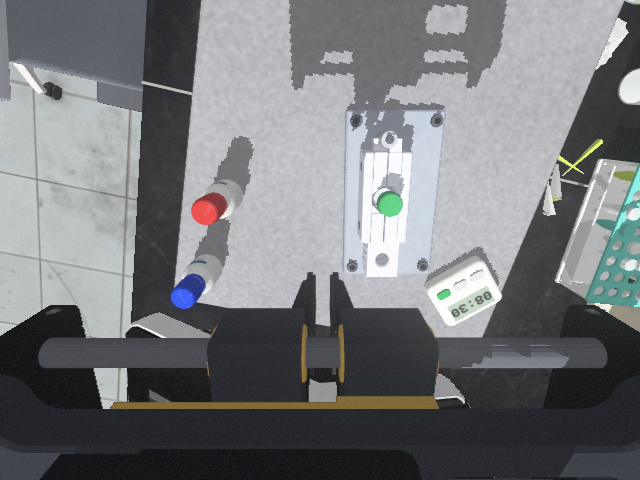

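The wrist view shows the half shut, the vial upright in the bore, the pin hole at (382,261) and the hinge at (389,139). Next I move above the lock pin.

>>> send_rows(
  moves="0.5 0.014 0.04 -0.308 0 1 -0.9;0.5 0.014 0.04 -0.308 0 1 -0.9;0.5 0.014 0.04 -0.308 0 1 -0.9;0.5 0.014 0.04 -0.308 0 1 -0.9;0.5 0.014 0.04 -0.308 0 1 -0.9;0.5 0.014 0.04 -0.308 0 1 -0.9;0.5 0.014 0.04 -0.308 0 1 -0.9;0.5 0.014 0.04 -0.308 0 1 -0.9",
)

```text
t: 5.55
tcp_pos: [0.4735, 0.1108, 0.1985]
eef_rot: [[-0.003, 0.976, 0.218], [0.0, 0.218, -0.976], [-1.0, -0.002, -0.001]]
force: [0.1, -0.0, 0.0]
finger_gap: 0.0472
```

```bash
python3 - <<'E'
from h import *
d=dict(np.load('w2.npz'));H=ray(d,382,261,.089);G=ray(d,389,139,.089);print(H,G,np.linalg.norm(H-G))
d=grab('wrist','w3');np.savez('w3.npz',**d)
P=cloud(d);g=d['color'].max(2)
m=(P[...,2]>.1)&(P[...,2]<.13)&(abs(P[...,0]-.474)<.03)&(abs(P[...,1]-.11)<.03)
m[300:]&=False
k,l,st,ce=cv2.connectedComponentsWithStats(m.astype(np.uint8))
for i in range(1,k):
    if st[i,4]>20:
        q=P[l==i];t=q[q[:,2]>.1135];print(ce[i],st[i],np.median(q,0),len(t),t.mean(0) if len(t) else '',(t.max(0)+t.min(0))/2 if len(t) else '')
print(arm.sense()['tcp_pos'],tool([.4745,.1105,.108]))
E
```

```text
[ 0.5639016  -0.21584194  0.089     ] [ 0.54075499 -0.1112789   0.089     ] 0.10709432538896756
[327.54285714 248.2043956 ] [317 235  22  27 455] [0.47645785 0.11473819 0.11692717] 354 [0.47675366 0.11313434 0.11699068] [0.47694053 0.11284746 0.11647321]
[0.47398837 0.10962351 0.19880549] [ 0.09080421  0.00087185 -0.00070828]
```

View pics/w3.png

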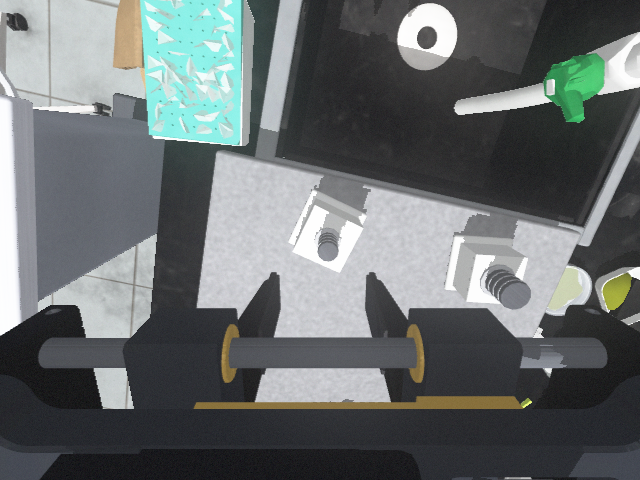

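The knob top of the slender pin is at about (328,250), centred between the fingers. The thick pin is at (512,290).

>>> send_rows(
  moves="0.5 0.03 0.0018 -0.0013 0 0 0;0.5 0.06 0.0018 -0.0013 0 0 0;0.5 0.08 0.0018 -0.0013 0 0 0;0.5 0.091 0.0018 -0.0013 0 0 0;0.5 0.091 0.0018 -0.0013 0 0 0;0.5 0.091 0.0018 -0.0013 0 0 0",
)

```text
t: 6.2
tcp_pos: [0.4759, 0.1105, 0.1085]
eef_rot: [[-0.001, 0.977, 0.215], [0.0, 0.215, -0.977], [-1.0, -0.001, -0.0]]
force: [0.4, -0.2, 0.5]
finger_gap: 0.0479
```

>>> send_rows(
  moves="0 0 0 0 0 0 0;0 0 0 0 0 0 0;0 0 0 0 0 0 0;0 0 0 0 0 0 0;0 0 0 0 0 0 0;0 0 0 0 0 0 0;0 0 0 0 0 0 0",
)

```text
t: 6.9
tcp_pos: [0.4762, 0.1106, 0.1089]
eef_rot: [[-0.0, 0.977, 0.215], [0.0, 0.215, -0.977], [-1.0, -0.0, -0.0]]
force: [0.4, 0.3, 1.8]
finger_gap: 0.0153
```

Gripped: the gap is 15.3 mm against a 16 mm knob. I lift it straight up.

>>> send_rows(
  moves="0 -0.02 0 0 0 0 0;0 -0.05 0 0 0 0 0;0 -0.08 0 0 0 0 0;0 -0.1 0 0 0 0 0;0 -0.1 0 0 0 0 0",
)

```text
t: 7.4
tcp_pos: [0.478, 0.1108, 0.2122]
eef_rot: [[0.006, 0.977, 0.215], [0.001, 0.215, -0.977], [-1.0, 0.006, 0.0]]
force: [-0.2, -0.8, -0.5]
finger_gap: 0.0154
```

```bash
python3 - <<'E'
from h import *
s=arm.sense();print(s['tcp_pos'],s['finger_gap'],s['force'])
d=grab('scene','s4');w=grab('wrist','w4');np.savez('s4.npz',**d);np.savez('w4.npz',**w)
# project TCP into scene, crop around
T=np.linalg.inv(d['extrinsics']);q=T[:3,:3]@s['tcp_pos']+T[:3,3];p=d['intrinsics']@q;u,v=(p[:2]/p[2]).astype(int);print(u,v)
c=cv2.imread('pics/s4.png')[max(v-60,0):v+90,u-75:u+75];a=cv2.resize(c,None,fx=3.6,fy=3.6,interpolation=3)
cv2.imwrite('pics/s4c.png',a);print(u-75,max(v-60,0))
rows([(.5632,-.2145,.2,12.5)],0)
E
```

```text
[0.47801527 0.11082951 0.21222605] 0.015414742946691247 [-0.22820626 -0.82818296 -0.51906867]
210 127
135 67
0 0.0080 0.0154 0.3362 -0.1 -0.0 0.1
```

View pics/s4c.png

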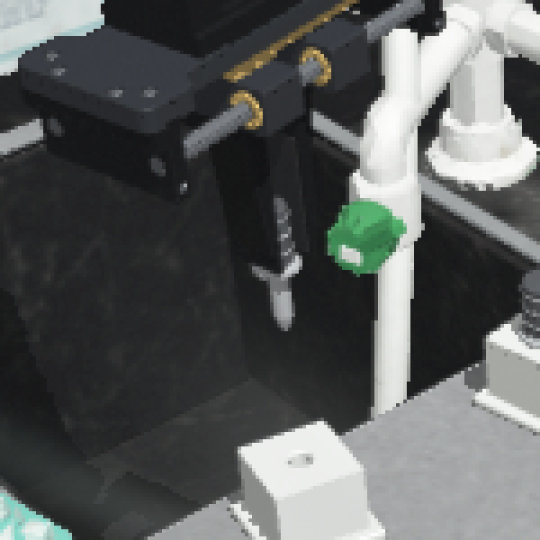

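>>> send_rows(
  moves="0 0.008 0.0154 0.336 0 0 0;0 0.008 0.0154 0.336 0 0 0;0 0.008 0.0154 0.336 0 0 0;0 0.008 0.0154 0.336 0 0 0;0 0.008 0.0154 0.336 0 0 0;0 0.008 0.0154 0.336 0 0 0;0 0.008 0.0154 0.336 0 0 0;0 0.008 0.0154 0.336 0 0 0;0 0.025 0.0154 0.336 0 0 0;0 0.042 0.0154 0.336 0 0 0;0 0.042 0.0154 0.336 0 0 0",
)

```text
t: 8.6
tcp_pos: [0.5602, -0.2117, 0.1603]
eef_rot: [[-0.009, 0.976, 0.216], [0.004, 0.216, -0.976], [-1.0, -0.008, -0.006]]
force: [0.3, 0.6, -1.2]
finger_gap: 0.0151
```

```bash
python3 - <<'E'
from h import *
s=arm.sense();print(s['tcp_pos'],s['finger_gap'],s['force'])
w=grab('wrist','w5');np.savez('w5.npz',**w)
t=grab('top');np.savez('t5.npz',**t)
q=grab('scene');np.savez('s5.npz',**q)
B=lambda d,r:cv2.resize(cv2.cvtColor(d['color'],cv2.COLOR_RGB2BGR)[r],None,fx=4,fy=4,interpolation=3)
o=np.hstack([B(w,np.s_[180:300,270:370]),B(q,np.s_[180:300,360:460])]);cv2.imwrite('pics/c5.png',o)
P=cloud(w);print(P[225:285:6,300:345:4,2].round(3))
rows([(.5632,-.2145,.165,12.5)],0)
E
```

```text
[ 0.56022096 -0.21168312  0.16034001] 0.015102342801656298 [ 0.32128594  0.62463336 -1.17931587]
[[0.091 0.09  0.09  0.09  0.089 0.09  0.091 0.089 0.09  0.091 0.092 0.089]
 [0.09  0.09  0.091 0.09  0.09  0.09  0.089 0.09  0.091 0.09  0.091 0.09 ]
 [0.09  0.09  0.089 0.089 0.09  0.091 0.09  0.09  0.09  0.089 0.09  0.091]
 [0.056 0.057 0.089 0.09  0.09  0.091 0.091 0.09  0.089 0.091 0.09  0.089]
 [0.056 0.056 0.09  0.089 0.092 0.09  0.09  0.09  0.089 0.091 0.091 0.09 ]
 [0.057 0.057 0.089 0.09  0.091 0.089 0.056 0.056 0.087 0.091 0.091 0.091]
 [0.056 0.056 0.09  0.091 0.09  0.08  0.073 0.073 0.078 0.09  0.09  0.091]
 [0.06  0.056 0.09  0.091 0.09  0.138 0.122 0.12  0.089 0.091 0.089 0.09 ]
 [0.061 0.146 0.091 0.142 0.141 0.142 0.14  0.14  0.14  0.14  0.147 0.146]
 [0.155 0.153 0.152 0.14  0.146 0.148 0.148 0.148 0.143 0.141 0.152 0.155]]
0 0.0005 -0.0000 0.0014 -0.0 -0.0 0.1
```

View pics/c5.png

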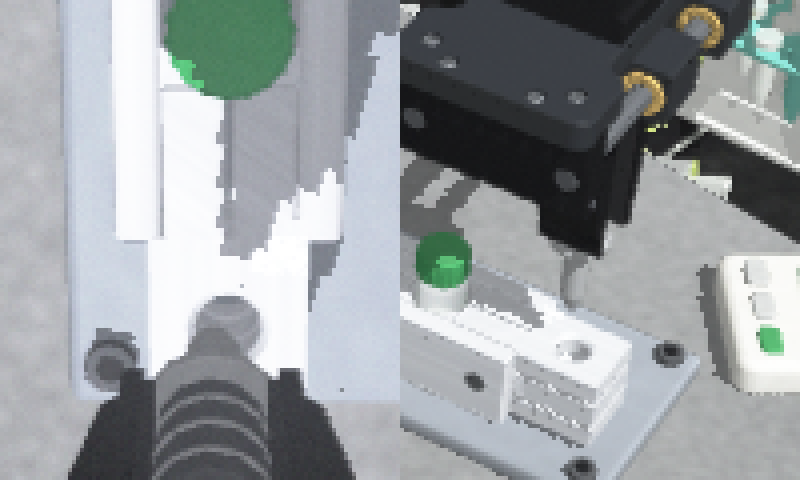

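The pin is held upright. In the wrist view the hole is at about (326.5,262) and the tip at about (323.5,263). In the scene view the hole is at about (403.3,267.5) and the tip at about (402.5,255.5).

```bash
python3 - <<'E'
from h import *
w=dict(np.load('w5.npz'));s=dict(np.load('s5.npz'))
c=np.array(arm.sense()['tcp_pos']);R0=np.array(arm.sense()['eef_rot']);print(c)
for n,d,h,t in(('w',w,(326.5,262),(323.5,263)),('s',s,(403.3,267.5),(402.5,255.5))):
    H=ray(d,*h,.089);print(n,'hole',H,'tip@',ray(d,*t,c[2]-.055), 'tool-frame hole-tip',R0.T@(H-ray(d,*t,c[2]-.055)))
    T=np.linalg.inv(d['extrinsics'])
    for off in(0,.055):
        q=T[:3,:3]@(c+off*R0[:,0])+T[:3,3];p=d['intrinsics']@q;print('proj',p[:2]/p[2])
E
```

```text
[ 0.5629121  -0.21317166  0.16547189]
w hole [ 0.56324215 -0.21431109  0.089     ] tip@ [ 0.5596406  -0.20753395  0.11047189] tool-frame hole-tip [0.02146211 0.00208667 0.00741395]
proj [326.91540107 314.04452927]
proj [326.37034086 271.82875074]
s hole [ 0.56131589 -0.21600458  0.089     ] tip@ [ 0.56098221 -0.21214213  0.11047189] tool-frame hole-tip [ 0.0214694  -0.00047369  0.00386164]
proj [407.77102579 225.97546747]
proj [403.87264042 255.23820161]
```

```bash
python3 - <<'E'
from h import *
print(arm.sense()['tcp_pos'])
w=grab('wrist','w6');np.savez('w6.npz',**w)
q=grab('scene');np.savez('s6.npz',**q);c=np.array(arm.sense()['tcp_pos']);R0=np.array(arm.sense()['eef_rot']);print(c,R0.round(4).tolist())
B=lambda d,r:cv2.resize(cv2.cvtColor(d['color'],cv2.COLOR_RGB2BGR)[r],None,fx=8,fy=8,interpolation=2)
cv2.imwrite('pics/c6.png',np.hstack([B(w,np.s_[230:300,300:350]),B(q,np.s_[225:295,380:430])]))
E
```

```text
[ 0.5629121  -0.21317166  0.16547189]
[ 0.56359296 -0.2138004   0.16683845] [[0.0003, 0.9764, 0.2158], [-0.0005, 0.2158, -0.9764], [-1.0, 0.0001, 0.0006]]
```

View pics/c6.png

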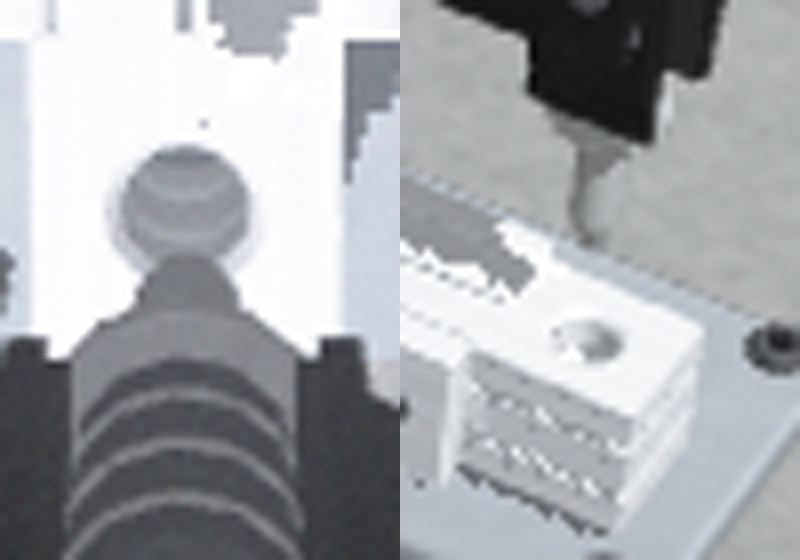

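The wrist crop shows the hole centre at about (323.1,255.9), the tip's far edge at about (323.3,262) and the shaft centred laterally. In the scene crop the tip is at about (403.8,255.3) and the hole at about (403.4,267.7).

```bash
python3 - <<'E'
from h import *
w=dict(np.load('w6.npz'));s=dict(np.load('s6.npz'))
c=np.array(arm.sense()['tcp_pos']);R0=np.array(arm.sense()['eef_rot']);print(c)
for n,d,h,t in(('w',w,(323.1,255.9),(323.3,262.5)),('s',s,(403.4,267.7),(403.8,255.0))):
    for dz in (.053,.055,.057):
        H=ray(d,*h,.089);print(n,'hole',H.round(4),'tip@',ray(d,*t,c[2]-dz).round(4), 'tool hole-tip',(R0.T@(H-ray(d,*t,c[2]-dz))).round(4))
    T=np.linalg.inv(d['extrinsics'])
    q=T[:3,:3]@(c+.055*R0[:,0])+T[:3,3];p=d['intrinsics']@q;print('proj',p[:2]/p[2])
E
```

```text
[ 0.56359296 -0.2138004   0.16683845]
w hole [ 0.5635 -0.2139  0.089 ] tip@ [ 0.5626 -0.2096  0.1138] tool hole-tip [ 0.0248 -0.0001  0.0044]
w hole [ 0.5635 -0.2139  0.089 ] tip@ [ 0.5628 -0.2103  0.1118] tool hole-tip [ 0.0228 -0.0001  0.0036]
w hole [ 0.5635 -0.2139  0.089 ] tip@ [ 0.563  -0.2111  0.1098] tool hole-tip [ 0.0208 -0.0001  0.0029]
proj [323.34481019 267.59939026]
s hole [ 0.5611 -0.2164  0.089 ] tip@ [ 0.5602 -0.2148  0.1138] tool hole-tip [0.0248 0.0006 0.0017]
s hole [ 0.5611 -0.2164  0.089 ] tip@ [ 0.5619 -0.2136  0.1118] tool hole-tip [ 0.0228 -0.0014  0.0025]
s hole [ 0.5611 -0.2164  0.089 ] tip@ [ 0.5637 -0.2124  0.1098] tool hole-tip [ 0.0208 -0.0034  0.0034]
proj [404.69358348 254.51427086]
```

>>> send_rows(
  moves="0 0 0 0.0026 0 0 0;0 0.008 0 0.0026 0 0 0;0 0.015 0 0.0026 0 0 0;0 0.02 0 0.0026 0 0 0;0 0.025 0 0.0026 0 0 0;0 0.03 0 0.0026 0 0 0;0 0.03 0 0.0026 0 0 0;0 0.03 0 0.0026 0 0 0",
)

```text
t: 9.65
tcp_pos: [0.5641, -0.2164, 0.1367]
eef_rot: [[0.0, 0.976, 0.216], [-0.0, 0.216, -0.976], [-1.0, -0.0, 0.0]]
force: [-0.4, -0.1, -0.7]
finger_gap: 0.0157
```

>>> send_rows(
  moves="0 0.004 0 0 0 0 0;0 0.008 0 0 0 0 0;0 0.012 0 0 0 0 0;0 0.016 0 0 0 0 0;0 0.019 0 0 0 0 0;0 0.022 0 0 0 0 0;0 0.022 0 0 0 0 0",
)

```text
t: 10.35
tcp_pos: [0.5638, -0.2163, 0.114]
eef_rot: [[-0.001, 0.976, 0.216], [-0.0, 0.216, -0.976], [-1.0, -0.001, -0.0]]
force: [0.7, -0.1, -0.5]
finger_gap: 0.0158
```

Smooth entry through all three lugs. I now seat the collar.

>>> send_rows(
  moves="0 0.0015 0 0 0 0 0;0 0.003 0 0 0 0 0;0 0.004 0 0 0 0 0;0 0.004 0 0 0 0 0",
)

```text
t: 10.75
tcp_pos: [0.5642, -0.2165, 0.113]
eef_rot: [[-0.001, 0.976, 0.216], [-0.0, 0.216, -0.976], [-1.0, -0.001, 0.0]]
force: [-5.6, 2.2, 11.4]
finger_gap: 0.0152
```

The seat height matches: .113 against a predicted .1129. I release and rise.

>>> send_rows(
  moves="0 -0.0005 0 0 0 0 0;0.4 -0.0005 0 0 0 0 0;0.4 -0.0005 0 0 0 0 0;0.4 -0.0005 0 0 0 0 0;0.4 -0.0005 0 0 0 0 0;0.4 -0.02 0 0 0 0 0;0.4 -0.05 0 0 0 0 0;0.9 -0.08 0 0 0 0 0;0.9 -0.08 0 0 0 0 0;0.9 -0.08 0 0 0 0 0",
)

```text
t: 11.75
tcp_pos: [0.5647, -0.2167, 0.1937]
eef_rot: [[0.001, 0.976, 0.216], [-0.001, 0.216, -0.976], [-1.0, 0.001, 0.001]]
force: [0.6, 0.4, -0.1]
finger_gap: 0.0567
```

```bash
python3 - <<'E'
from h import *
s=arm.sense();print(s['tcp_pos'],s['finger_gap'])
w=grab('wrist');q=grab('scene')
B=lambda d,r,f:cv2.resize(cv2.cvtColor(d['color'],cv2.COLOR_RGB2BGR)[r],None,fx=f,fy=f,interpolation=3)
cv2.imwrite('pics/c7.png',np.hstack([B(w,np.s_[100:300,260:400],2.8),B(q,np.s_[180:320,340:440],4)]))
P=cloud(q);m=(abs(P[...,0]-.5635)<.02)&(abs(P[...,1]+.216)<.02)&(P[...,2]<.14);print('pin top z',np.nanpercentile(P[m][:,2],99))
for yc in(-.045,-.05,-.06):
    print(cl(0,yc)); rows([(*cl(0,yc),.2,12.5),(*cl(0,yc),.083,12.5)],.9)
E
```

```text
[ 0.56467609 -0.21665546  0.19365312] 0.05665053016759166
pin top z 0.1208598305058503
[ 0.54973978 -0.15493332]
0.9 -0.0086 -0.0003 -0.0627 -0.0 -0.1 0.1; 0.9 0.1084 0.0000 -0.0626 -0.0 -0.1 0.1
[ 0.55082198 -0.1598148 ]
0.9 -0.0086 -0.0003 -0.0577 -0.0 -0.1 0.1; 0.9 0.1084 0.0000 -0.0576 -0.0 -0.1 0.1
[ 0.55298638 -0.16957776]
0.9 -0.0086 -0.0003 -0.0477 -0.0 -0.1 0.1; 0.9 0.1084 0.0000 -0.0476 -0.0 -0.1 0.1
```

View pics/c7.png

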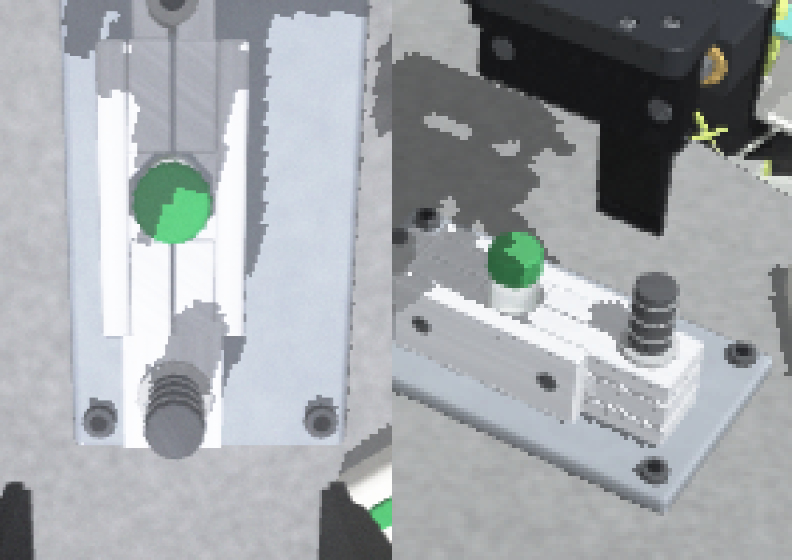

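The pin is home with its collar on the top lug, the halves are shut and the vial is standing. Next is the squeeze grip.

>>> send_rows(
  moves="0.9 -0.008 0 -0.025 0 0 0;0.9 -0.008 0 -0.0526 0 0 0;0.9 -0.008 0 -0.0526 0 0 0;0.9 -0.008 0 -0.0526 0 0 0;0.9 0.03 0 -0.0526 0 0 0;0.9 0.06 0 -0.0526 0 0 0;0.9 0.085 0 -0.0526 0 0 0;0.9 0.1 0 -0.0526 0 0 0;0.9 0.109 0 -0.0526 0 0 0;0.9 0.109 0 -0.0526 0 0 0;0.9 0.109 0 -0.0526 0 0 0",
)

```text
t: 12.95
tcp_pos: [0.5527, -0.1652, 0.0834]
eef_rot: [[-0.001, 0.976, 0.216], [0.0, 0.216, -0.976], [-1.0, -0.001, -0.0]]
force: [-0.3, 0.1, 0.2]
finger_gap: 0.0854
```

```bash
python3 - <<'E'
from h import *
s=arm.sense();print(s['tcp_pos'],s['finger_gap'],s['force']);rows([(*cl(0,-.055),.082,12.5)],0)
E
```

```text
[ 0.55265215 -0.1651628   0.08335549] 0.08536011177889256 [-0.3476475   0.06031357  0.22668248]
0 0.0014 -0.0006 -0.0006 -0.0 -0.0 0.1
```

>>> send_rows(
  moves="0 0 0 0 0 0 0;0 0 0 0 0 0 0;0 0 0 0 0 0 0;0 0 0 0 0 0 0;0 0 0 0 0 0 0;0 0 0 0 0 0 0;0 0 0 0 0 0 0;0 0 0 0 0 0 0;0 0 0 0 0 0 0;0 0 0 0 0 0 0",
)

```text
t: 13.95
tcp_pos: [0.5525, -0.1651, 0.0833]
eef_rot: [[-0.002, 0.976, 0.216], [0.0, 0.216, -0.976], [-1.0, -0.002, -0.0]]
force: [-1.3, -0.2, 0.3]
finger_gap: 0.0399
```

```bash
python3 - <<'E'
from h import *
q=grab('scene');t=grab('top');s=arm.sense();print(s['t'],s['tcp_pos'],s['finger_gap'],s['force'],s['torque'])
B=lambda d,r,f:cv2.resize(cv2.cvtColor(d['color'],cv2.COLOR_RGB2BGR)[r],None,fx=f,fy=f,interpolation=3)
cv2.imwrite('pics/c8.png',np.hstack([B(q,np.s_[180:320,310:440],3),B(t,np.s_[170:310,320:450],3)]))
E
```

```text
14.05 [ 0.55253063 -0.16515656  0.08333643] 0.03979312158957266 [-0.90247235  0.32104505  0.9453859 ] [-0.0765144   0.2515401   0.09437304]
```

View pics/c8.png

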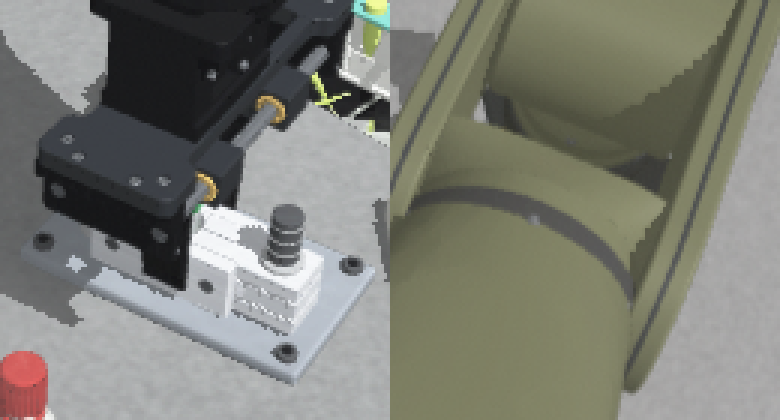

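The fingers hold the closed halves at 39.8 mm against 40 mm nominal, the pin is home and the wrist load is about 1 N. I hand the job in while still squeezing.

```bash
python3 -c "
from rig import arm
s=arm.sense();print(s['finger_gap']);print(arm.sign_off())"
```

```text
0.03979312158957266
the job is handed in; nothing more can be done
None
```

I shut the clamp and pushed the slender pin through the three lugs until its collar sat on the top lug. I then released it, gripped both halves by their flat outer faces and handed in at about 14 s, still squeezing. The sign-off gave no verdict.

**Last checks**
- **Clamp:** the half stopped hard against its stop, at about 10 N. The finger gap in the final grip was 39.8 mm, against 40 mm for two shut halves.
- **Pin:** it went in without resistance. The gripper was at 0.113 m when the collar seated, as predicted, and the last picture shows the collar on the top lug.
- **Vial:** it was standing upright just before the final grip. In the last picture the gripper mostly hides it; only a little of its green cap shows.
- **Forces:** the highest wrist reading at the end of any move was about 13 N, while seating the pin. It was about 1 N in the final grip.
- **Bystanders:** I did not touch the thick pin, the droppers or the timer. I did not measure them again at the end.

**Disagreement:** the scene camera put things 3–7 mm off from the top and wrist cameras. I relied mainly on the top and wrist cameras, and checked the pin tip against the hole before inserting it.

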